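# Lock both ends of the medicine cassettes and load the dispatch tray

### The arm

A 6-joint arm with a two-finger parallel gripper is mounted at the origin on the work surface. World frame = base frame: x ahead of the robot, y to its left, z up, the work surface at z = 0. Lengths are in m, angles in rad, forces in N, time in s.
With the tool pointing down it reaches from about 0.35 to 0.775 m from the base axis. Payload 7.3 kg.
Tool frame: the origin (TCP) lies at the very end of the fingers, on their centre line; the grasp point (between the pads) lies 19 mm behind it; z points along the fingers, y is the direction in which the jaws open and shut (so a half turn about z gives the same grasp; the last joint's range is limited). The gripper opens to 92 mm and grips with 3 to 60 N. Pads are 19 mm wide; open, the fingers measure 130 mm over their backs; the gripper's body (75 mm by 190 mm) begins 47 mm behind the grasp point.
Start: joints at [-1.289, 0.342, 1.524, -0, 1.275, -0.146], TCP at [0.218, -0.478, 0.227] pointing down, gripper open.
Joint ranges: [-2.53, 2.53], [-0.77, 2.02], [0.04, 2.7], [-1, 4.14], [0.28, 2.66], [-3.11, 3.11]. Speed limits (rad/s): [2.57, 2.57, 3.14, 3.14, 3.14, 3.14].

### API

Orientations are given as [roll, pitch, yaw] about the fixed x, y, z axes, in that order (R = Rz(yaw) Ry(pitch) Rx(roll)).
In Python, from cell import observe, read_camera, camera_info, hand_in gives the robot as it stands.
- The arm moves only by the tool jog_arm, never from a script. Its argument "rows" is one flat list of numbers, 5 for each row, row after row: the finger opening in mm, from 0 to 91.8, then the shift along the tool's x, y, z in mm, then the turn about the tool's z in degrees. In form: [gripper, tx, ty, tz, roll, gripper, tx, ty, tz, roll, ...]. A call has 1 to 20 rows; each row shifts and turns the commanded pose from where the row before left it, along the tool's axes as they then stand; what a row does not reach is not made up. A row lasts 1/10 s, in which the tool goes at most 50 mm and 8.59 degrees, less where a joint would pass 70% of its speed; a pose out of reach is approached as far as the arm can. A call with a gripper value outside its range is refused whole. The fingers move at their own pace and stop on an object; "grip_force" is the grip in N (left out, the last holds). Time passes only in rows, so rows that do not move let the fingers close. It gives the time, the measured TCP pose, the force and the opening at its end, in the units of the state.
- observe(): the state, without advancing time (a new reading comes with each control period).
- read_camera(name): name is "scene" or "top"; returns (picture, depth): 400x640x3 uint8, red, green, blue; 400x640 float32, m along the optical axis (not along the pixel's ray), 0 where there is no reading.
- camera_info(name): a dict with "fx", "fy", "cx", "cy" (pixels), "extrinsics" (4x4, takes a point from camera to world coordinates). Camera axes: x right, y up, looking along -z (the intrinsics and any distortion apply to the point x, -y, -z); pixel columns grow to the right and rows downward; lengths in m; the calibration is good to about 2 mm. A picture is of the moment at which its call begins. camera_info takes no time and is no camera call.
- hand_in(): hands the job in, once; it reports no verdict.
The state is a dict: "time": time; "qpos": joint angles; "qvel": joint speeds; "joint_efforts": joint torques, N m; "tool_pos": TCP position; "tool_rot": TCP orientation; "contact_force": force on the tool from outside, world axes, zero at the start; "torque": the same for the moment, N m; "opening": finger opening in m.
Only numpy, scipy, OpenCV 4.12 (cv2) and the standard library are available. Lean on these libraries where they do the work, as an engineer would, in place of code of your own. Each camera call takes 0.05 s, during which the arm holds its last target. There are 200 camera calls.

### The job

First clear the stapler from in front of the locking bracket and set it upright on the black stationery mat. Then lock every grey medicine cassette: push one end onto the bracket's nose until its steel lock slide is fully home, turn the cassette half round and do the other end. Stand all locked cassettes upright, flat on the floor of the steel dispatch tray, and do not disturb the other things on the counter.

Things in the scene. Friction and masses are not known exactly. Their poses are not given: they have to be found in the camera images.
- cassette1_mid (a point): a medicine cassette (the scene may hold two or three): a grey plastic box 100 mm long (its x axis), 50 mm wide (y), 54 mm high, 0.25 kg, paper label on top; this point is its centre, 27 mm above its underside. In the middle of each short end is an upright notch, 16 mm wide, 26 mm deep, open at the top, its floor 24 mm above the underside; a steel lock slide (25 mm tall, 12 mm thick) fills the notch's mouth, flush with the end until pushed in. Too narrow for fingers
- cassette1_slide_a (a joint): lock slide in the +x end of cassette1: 0 m = flush with the end (unlocked), grows as it is pushed into the cassette to at most 0.014; fully home is 0.012, when the end touches the bracket's stop face. Stiff (about 3 N), stays where it is left
- cassette1_slide_b (a joint): lock slide in the -x end of cassette1: 0 m = flush with the end (unlocked), grows as it is pushed into the cassette to at most 0.014; fully home is 0.012, when the end touches the bracket's stop face. Stiff (about 3 N), stays where it is left
- cassette2_mid (a point): a medicine cassette (the scene may hold two or three): a grey plastic box 100 mm long (its x axis), 50 mm wide (y), 54 mm high, 0.25 kg, paper label on top; this point is its centre, 27 mm above its underside. In the middle of each short end is an upright notch, 16 mm wide, 26 mm deep, open at the top, its floor 24 mm above the underside; a steel lock slide (25 mm tall, 12 mm thick) fills the notch's mouth, flush with the end until pushed in. Too narrow for fingers
- cassette2_slide_a (a joint): lock slide in the +x end of cassette2: 0 m = flush with the end (unlocked), grows as it is pushed into the cassette to at most 0.014; fully home is 0.012, when the end touches the bracket's stop face. Stiff (about 3 N), stays where it is left
- cassette2_slide_b (a joint): lock slide in the -x end of cassette2: 0 m = flush with the end (unlocked), grows as it is pushed into the cassette to at most 0.014; fully home is 0.012, when the end touches the bracket's stop face. Stiff (about 3 N), stays where it is left
- cassette3_mid (a point): a medicine cassette (the scene may hold two or three): a grey plastic box 100 mm long (its x axis), 50 mm wide (y), 54 mm high, 0.25 kg, paper label on top; this point is its centre, 27 mm above its underside. In the middle of each short end is an upright notch, 16 mm wide, 26 mm deep, open at the top, its floor 24 mm above the underside; a steel lock slide (25 mm tall, 12 mm thick) fills the notch's mouth, flush with the end until pushed in. Too narrow for fingers
- cassette3_slide_a (a joint): lock slide in the +x end of cassette3: 0 m = flush with the end (unlocked), grows as it is pushed into the cassette to at most 0.014; fully home is 0.012, when the end touches the bracket's stop face. Stiff (about 3 N), stays where it is left
- cassette3_slide_b (a joint): lock slide in the -x end of cassette3: 0 m = flush with the end (unlocked), grows as it is pushed into the cassette to at most 0.014; fully home is 0.012, when the end touches the bracket's stop face. Stiff (about 3 N), stays where it is left
- bracket: the bent steel locking bracket, bolted to the counter; origin at the foot of its upright stop face (60 mm wide, 56 mm high), which looks along its -x. From the face a steel nose 6 mm wide and 14 mm tall stands out 12 mm towards -x, its middle 37 mm above the counter; the foot plate lies behind the face (+x). It does not move
- bracket_nose (a point): middle of the nose's free tip, 12 mm in front of the stop face, 37 mm above the counter; axes as the bracket
- tray: the dispatch tray, fixed: a shallow steel tray, outside 136 mm (its x) by 276 mm (its y), inside 128 x 268 mm, walls 14 mm high in all, floor 4 mm thick; origin at the centre of its underside. It takes three cassettes side by side along its y, lengths along its x
- mat: the stationery mat, fixed: black rubber, 90 mm (its x) by 170 mm (its y), 3 mm thick; origin at the centre of its underside
- stapler_mid (a point): the desk stapler standing in front of the bracket's nose: black, 130 mm long (x), 38 mm wide at its base, 34 mm at its upper arm (y), about 52 mm high, 0.22 kg; this point is its middle, 26 mm above its underside
- pill_bottle: bystander: small amber pill bottle, 34 mm across, 60 mm high; origin at the centre of its underside; leave it where it is
- mug: bystander: white mug, 76 mm across, 85 mm high; origin at the centre of its underside; leave it where it is
- tape_roll: bystander: roll of clear tape lying flat, 54 mm across, 19 mm high; origin at the centre of its underside; leave it where it is
- pen_cup: bystander: black pen cup, 72 mm across, 90 mm high; origin at the centre of its underside; leave it where it is
- sanitizer: bystander: hand sanitizer bottle, 60 mm across, 140 mm high; origin at the centre of its underside; leave it where it is
- calculator: bystander: desk calculator lying flat, 120 x 70 x 14 mm; origin at the centre of its underside; leave it where it is

How it is judged:
By the outcome, as a careful person would: the job done as asked, in the order asked, and still so for the second after the job is handed in, with the robot touching nothing.
Of cassette1, cassette2, cassette3 only 2 to 3 are there at a start; the rules pass over those that are not, and their reading is None.
At some moment in a run one of cassette1, cassette2, cassette3 may be knocked a few centimetres aside while the robot is not near it.
Once in a run the grip may slacken for a moment while it holds something.
It also fails if it takes over 210 s, if anything falls off the work surface, if the arm or the gripper's body presses on something with over 40 N, if the wrist force passes 120 N, or if a joint passes its speed limit or range.

## Working session

There is one attempt and no reset: what is moved stays moved. The work goes in short steps, Python scripts to look and compute and a tool call to move; the robot and the scene stay as the last step left them, time stands still between calls to the robot, and variables do not carry over. Pictures are saved under pics/ and viewed, about 12 in all and at most 16, crops included, and the job is handed in when it is done.

Besides the shell and the picture viewer there is one more tool, called after "Emit:" as name(argument=value, ...), one argument or row to a line, values as JSON. jog_arm: Moves the arm, as the interface text tells. Its arguments: {"type":"object","properties":{"rows":{"type":"array","items":{"type":"number"}},"grip_force":{"type":"number"}},"required":["rows"]}

```bash
ls; mkdir -p pics; cat > h.py <<'E'
import numpy as np, cv2
from cell import observe, read_camera, camera_info, hand_in
def grab(cam,name=None):
    im,d=read_camera(cam); np.savez('/tmp/%s.npz'%cam,im=im,d=d)
    if name: cv2.imwrite('pics/'+name,im[:,:,::-1])
    return im,d
def cloud(cam,d):
    c=camera_info(cam); v,u=np.mgrid[0:d.shape[0],0:d.shape[1]]
    P=np.stack([(u-c['cx'])/c['fx']*d,-(v-c['cy'])/c['fy']*d,-d,np.ones_like(d)],-1)
    return (P@np.array(c['extrinsics']).T)[...,:3]
E
python3 - <<'E'
from h import *
print(observe())
for c in('top','scene'):
    i=camera_info(c); print(i)
    grab(c,c+'0.png')
E
```

```text
pics
{'time': 0.0, 'qpos': array([-1.28901210e+00,  3.42678273e-01,  1.52498932e+00, -1.77267538e-05,
        1.27540326e+00, -1.46040151e-01]), 'qvel': array([ 0.00169428,  0.00048415,  0.00150856, -0.00031542,  0.00049824,
        0.00089834]), 'joint_efforts': array([ 1.34039827e-03, -4.31235552e+01, -2.44218367e+01,  7.18832994e-02,
        5.57386153e-02, -1.29070804e-04]), 'tool_pos': array([ 0.21770297, -0.4772984 ,  0.2260777 ]), 'tool_rot': array([-3.14012772e+00, -1.98339613e-04,  4.27829403e-01]), 'contact_force': array([-0.11328411, -0.60073891,  0.54177301]), 'torque': array([-0.02902788,  0.00426928,  0.00968478]), 'opening': 0.09179161803271559}
{'fx': 437.53225848592496, 'fy': 437.53225848592496, 'cx': 319.9750804704197, 'cy': 192.3643417667765, 'extrinsics': array([[ 0.02655092,  0.99528938, -0.09324211,  0.43853858],
       [-0.99960242,  0.02554857, -0.01192754, -0.06127916],
       [-0.00948915,  0.09352173,  0.99557202,  1.18048363],
       [ 0.        ,  0.        ,  0.        ,  1.        ]])}
{'fx': 509.3599264161128, 'fy': 509.3599264161128, 'cx': 326.5268994782173, 'cy': 192.94499526077902, 'extrinsics': array([[-0.51402085, -0.58807567,  0.62445942,  1.32186939],
       [ 0.85752776, -0.33472772,  0.39064496,  0.41952309],
       [-0.02070492,  0.73629095,  0.67634824,  0.91024893],
       [ 0.        ,  0.        ,  0.        ,  1.        ]])}
```

View pics/top0.png

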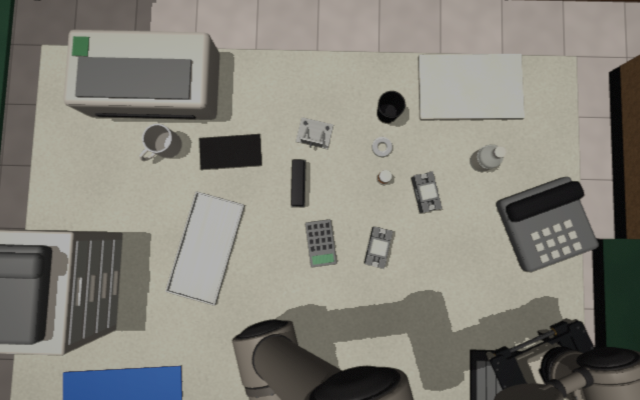

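View pics/scene0.png

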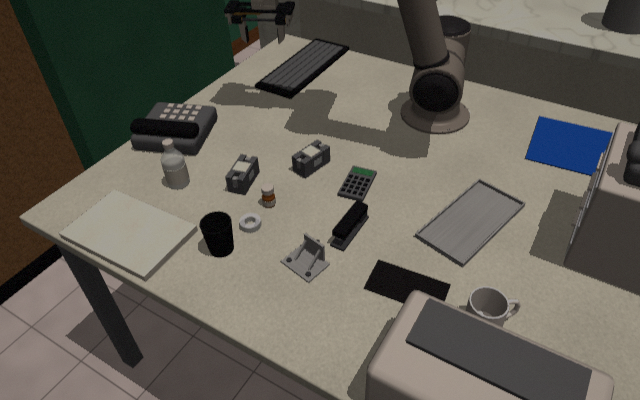

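The top view shows the bracket near (315,133), the stapler at (298,183) and the cassettes at (427,192) and (379,246). The tray is at (206,248) and the mat at (230,152). The scene view shows only two cassettes. Next I measure from depth.

```bash
cat >> h.py <<'E'
def rect(P,box,zlo,zhi,extra=None):
    x0,x1,y0,y1=box
    m=(P[...,0]>x0)&(P[...,0]<x1)&(P[...,1]>y0)&(P[...,1]<y1)&(P[...,2]>zlo)&(P[...,2]<zhi)
    if extra is not None: m&=extra
    Q=P[m]
    (cx,cy),(w,h),a=cv2.minAreaRect((Q[:,:2]*1000).astype(np.float32))
    if w<h: w,h,a=h,w,a+90
    a=(a+90)%180-90
    return len(Q),np.round([cx,cy,w,h,a,np.median(Q[:,2])*1000],1)
E
python3 - <<'E'
from h import *
for c in('top','scene'):
    z=np.load('/tmp/%s.npz'%c); P=cloud(c,z['d']); im=z['im']
    np.save('/tmp/P_%s.npy'%c,P)
    if c=='top':
        px={'c2':(427,192),'c1':(379,246),'stap':(298,183),'brk':(315,133),'brktip':(315,148),'tray':(206,248),'mat':(230,152),'pill':(386,177),'mug':(158,139),'tape':(383,147),'cup':(391,106),'calc':(320,243),'table':(270,260),'t2':(350,200),'wall':(207,195),'san':(490,157)}
    else:
        px={'c2':(243,170),'c1':(311,155),'stap':(350,222),'brk':(306,262),'tray':(470,222),'mat':(406,283),'calc':(357,183),'table':(300,205)}
    for k,(u,v) in px.items(): print(c,k,np.round(P[v,u]*1000,1))
E
```

```text
top c2 [ 552.  -323.8   54.3]
top c1 [ 410.4 -201.9   55.8]
top stap [567.6  10.2  48.7]
top brk [710.7 -29.3   7.4]
top brktip [ 438.5  -61.3 1180.5]
top tray [391.5 253.5   4.9]
top mat [652.2 200.2   8.7]
top pill [ 587.3 -216.6   62.2]
top mug [683.8 400.    5.9]
top tape [ 678.7 -216.5   -3.4]
top cup [ 791.8 -235.9    4.6]
top calc [413.1 -51.   15.3]
top table [364.1  81.5   0.9]
top t2 [ 530.3 -128.7    1.9]
top wall [533.  255.8  13.1]
top san [ 636.4 -464.   113.9]
scene c2 [ 567.6 -307.8   58.6]
scene c1 [ 421.2 -190.1   53.4]
scene stap [587.8  23.   51.2]
scene brk [710.8 -23.4   6.2]
scene tray [401.8 256.9   4.6]
scene mat [649.4 198.2   3.7]
scene calc [421.2 -47.8  14.3]
scene table [ 555.3 -141.7    0.7]
```

```bash
python3 - <<'E'
from h import *
boxes={'c2':((.48,.64,-.40,-.26),.045,.068),'c1':((.33,.49,-.28,-.13),.045,.068),'stap':((.48,.68,-.06,.06),.03,.065),'brk':((.63,.78,-.10,.06),.03,.07),'brkplate':((.63,.80,-.10,.06),.0035,.07),'tray':((.2,.6,.12,.42),.009,.03)}
for c in('top','scene'):
    P=np.load('/tmp/P_%s.npy'%c)
    for k,(b,lo,hi) in boxes.items():
        try: print(c,k,rect(P,b,lo,hi))
        except Exception as e: print(c,k,e)
    im=np.load('/tmp/%s.npz'%c)['im']; dark=im.max(-1)<50
    print(c,'mat',rect(P,(.57,.78,.08,.33),-.01,.02,cv2.erode(dark.astype(np.uint8),np.ones((3,3)))>0))
    # crops
    if c=='top': r=[(110,210,270,370),(160,280,340,460)]
    else: r=[(190,290,270,380),(125,205,215,345)]
    C=[cv2.resize(im[a:b,u:v],(400,int(400*(b-a)/(v-u))),interpolation=3) for a,b,u,v in r]
    h=max(x.shape[0] for x in C); C=[cv2.copyMakeBorder(x,0,h-x.shape[0],0,0,0) for x in C]
    cv2.imwrite('pics/crop_%s.png'%c,np.hstack(C)[:,:,::-1])
E
```

```text
top c2 (707, array([ 553.8, -324.4,   99.7,   50.8,   14.5,   54.5]))
top c1 (715, array([ 407.1, -200.1,   99.8,   50.4,  -11.9,   54.4]))
top stap (681, array([597.7,   6.3, 180.2,  62.5, -15.8,  50.1]))
top brk (135, array([662.3, -13.6,  87.8,  57.4, -18.8,  49.8]))
top brkplate (1107, array([ 7.149e+02, -1.980e+01,  1.700e+02,  1.594e+02, -1.000e-01,
        6.700e+00]))
top tray (732, array([404.7, 303.1, 276.2, 233.4, -14. ,  13.2]))
top mat (1637, array([654.9, 201.9, 159.3,  79.2, -84.4,   3.7]))
scene c2 (527, array([ 550.5, -325.8,  110.1,   53.5,   14.1,   54.7]))
scene c1 (500, array([ 408.2, -198.9,  105.5,   56.5,  -10.5,   54.7]))
scene stap (711, array([599. ,   6.4, 182.6,  63.1, -16.1,  50.5]))
scene brk (300, array([663.2, -13.1,  88.5,  59.9, -18. ,  44.6]))
scene brkplate (1608, array([ 7.147e+02, -2.010e+01,  1.690e+02,  1.599e+02,  2.000e-01,
        7.800e+00]))
scene tray (789, array([392.3, 256.1, 283.2, 138. , -13.9,  13.6]))
scene mat (1678, array([656.8, 203. , 163.2,  85.7, -84.9,   4.2]))
```

View pics/crop_top.png

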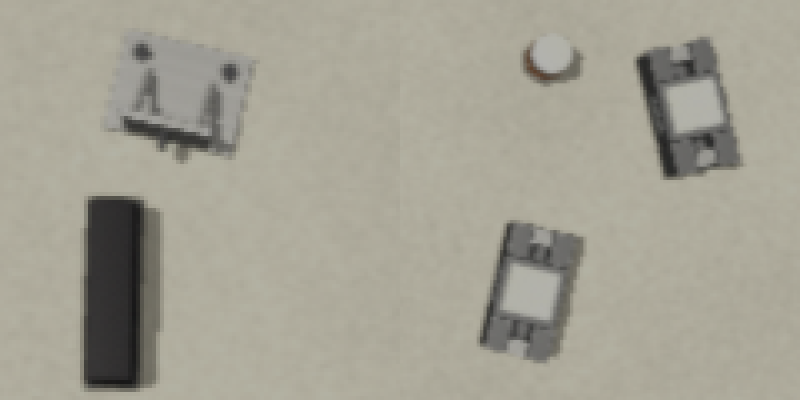

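View pics/crop_scene.png

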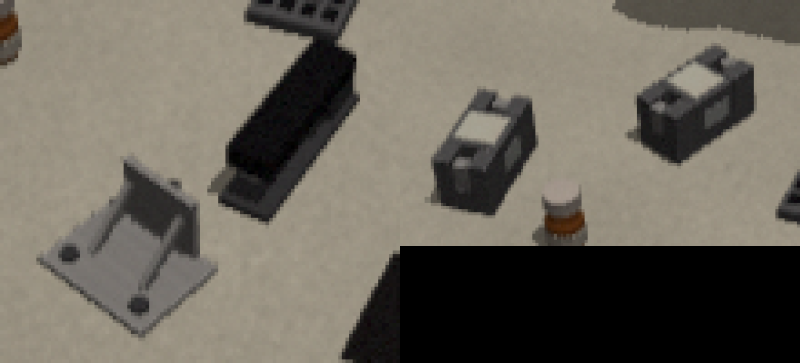

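```bash
python3 - <<'E'
from h import *
for c in('top','scene'):
    P=np.load('/tmp/P_%s.npy'%c)
    print(c,'stap',rect(P,(.48,.645,-.06,.06),.03,.065),rect(P,(.48,.645,-.06,.06),.045,.065))
    for lo,hi in((.05,.064),(.04,.064),(.02,.064),(.003,.064),(.006,.064)):
        print(c,'brk',lo,rect(P,(.655,.785,-.10,.05),lo,hi))
    im=np.load('/tmp/%s.npz'%c)['im'].astype(int)
    # plate by colour: neutral grey vs warm table
    warm=im[...,0]-im[...,2]
    u0=cv2.erode(((warm<14)&(im.max(-1)>60)).astype(np.uint8),np.ones((2,2)))>0
    print(c,'plate',rect(P,(.66,.785,-.10,.05),-.01,.015,u0))
    b=(P[...,0]>.66)&(P[...,0]<.785)&(P[...,1]>-.1)&(P[...,1]<.05)&(P[...,2]>.02)&(P[...,2]<.07)
    Q=P[b]; 
    if c=='top':
        v,u=np.nonzero(b)
        o=np.argsort(Q[:,1]); print(np.c_[u,v,Q*1000][o][::6].astype(int).tolist())
E
```

```text
top stap (616, array([570.4,  14.2, 121.4,  34. ,   0.8,  50.1])) (596, array([5.704e+02, 1.410e+01, 1.215e+02, 3.390e+01, 4.000e-01, 5.030e+01]))
top brk 0.05 (60, array([679.9, -19.5,  57.3,   6.5,  78.2,  55.9]))
top brk 0.04 (90, array([677.8, -19.1,  57.3,  22.7,  78.2,  54.2]))
top brk 0.02 (149, array([687.8, -20.9,  57.9,  44.5,  78.1,  44.8]))
top brk 0.003 (1083, array([720.2, -25.1, 148.6, 129.8,  89.8,   6.7]))
top brk 0.006 (629, array([719.6, -24.6, 131.3, 118.6,  82.6,   8.7]))
top plate (609, array([709.5, -28.1,  87.8,  70. ,  79.4,   6.9]))
[[322, 135, 702, -48, 21], [321, 146, 671, -46, 24], [320, 143, 672, -44, 57], [320, 139, 687, -43, 38], [319, 143, 673, -41, 52], [319, 139, 687, -41, 39], [317, 142, 675, -36, 58], [316, 141, 678, -33, 55], [315, 140, 680, -31, 56], [314, 143, 674, -28, 46], [313, 144, 676, -25, 26], [311, 141, 677, -20, 58], [310, 140, 679, -18, 59], [310, 147, 665, -17, 37], [309, 139, 682, -15, 57], [308, 140, 680, -12, 54], [307, 139, 682, -10, 57], [306, 139, 683, -7, 54], [305, 140, 681, -4, 51], [305, 132, 707, -3, 30], [304, 137, 690, -1, 45], [304, 133, 704, 0, 32], [303, 136, 693, 1, 42], [302, 140, 682, 3, 46], [301, 141, 682, 6, 32]]
scene stap (649, array([5.717e+02, 1.440e+01, 1.250e+02, 3.510e+01, 2.000e-01, 5.050e+01])) (551, array([5.717e+02, 1.440e+01, 1.250e+02, 3.510e+01, 2.000e-01, 5.110e+01]))
scene brk 0.05 (91, array([680.9, -19.3,  58.9,   9.2,  79.3,  55.7]))
scene brk 0.04 (170, array([680.2, -19.2,  59.7,  30.1,  80.3,  51. ]))
scene brk 0.02 (337, array([689.8, -21.6,  60. ,  50.6,  72.8,  40.1]))
scene brk 0.003 (1520, array([720.5, -25. , 150.7, 128.6, -89.2,   7.7]))
scene brk 0.006 (1048, array([718.7, -28.4, 108.6, 103.7, -84.1,   9.5]))
scene plate (705, array([713.9, -23.7,  87.2,  70.1,  79.8,   7. ]))
```

Emit:
jog_arm(
  rows=[91.8, 20, -11, 3, 0, 91.8, 37, -21, 4, 0, 91.8, 37, -21, 4, 0, 91.8, 37, -21, 4, 0, 91.8, 37, -21, 4, 0, 91.8, 37, -21, 4, 0, 91.8, 37, -21, 4, 0, 91.8, 37, -21, 4, 0, 91.8, 37, -21, 4, 0, 91.8, 37, -21, 4, 0, 91.8, 37, -21, 4, 0, 91.8, 37, -21, 4, 0, 91.8, 37, -21, 4, 0, 91.8, 37, -21, 4, 0, 91.8, 20, -11, 3, 0, 91.8, 0, 0, 0, 8.1, 91.8, 0, 0, 0, 8.1, 91.8, 0, 0, 0, 8.1, 91.8, 0, 0, 0, 0],
  grip_force=30,
)

```text
time: 2.0
tool_pos: [0.5693, 0.007, 0.1682]
tool_rot: [-3.142, 0.001, 0.003]
contact_force: [0.1, 0.6, 0.5]
opening: 0.0918
```

```bash
cat >> h.py <<'E'
def go(x,y,z=None,yaw=None,s=None):
    "shift in tool axes (mm, deg) from measured pose to target (mm, deg)"
    s=s or observe(); p=s['tool_pos']*1000; a=s['tool_rot'][2]
    dx,dy=x-p[0],y-p[1]; c,n=np.cos(a),np.sin(a)
    r=[c*dx+n*dy, n*dx-c*dy, p[2]-(p[2] if z is None else z)]
    print('at',p.round(1),'yaw',np.degrees(a).round(1),'q6',np.degrees(s['qpos'][5]).round(0),'open',round(s['opening']*1000,1),'F',s['contact_force'].round(1),'-> t',np.round(r,1),'roll',None if yaw is None else round((np.degrees(a)-yaw+180)%360-180,1))
E
python3 - <<'E'
from h import *
P=np.load('/tmp/P_top.npy')
m=(P[...,0]>.7)&(P[...,0]<.95)&(P[...,1]>.2)&(P[...,1]<.6)&(P[...,2]>.03)
Q=P[m&(P[...,1]>.22)&(P[...,1]<.32)]; print('printer minx',Q[:,0].min(),'miny',P[m][:,1].min(),'z',np.percentile(P[m][:,2],[5,50,95]))
P=np.load('/tmp/P_scene.npy')
m=(P[...,0]>.49)&(P[...,0]<.66)&(P[...,1]>-.06)&(P[...,1]<.06)&(P[...,2]>.004)&(P[...,2]<.02); Q=P[m]
print('stapler base',np.percentile(Q[:,0],[1,99]),np.percentile(Q[:,1],[1,99]))
go(573,14,8,0)
E
```

```text
printer minx 0.7308551148716166 miny 0.23947319837927214 z [0.06098505 0.13153284 0.14189773]
stapler base [0.49811815 0.65019124] [-0.05437439  0.05514172]
at [569.3   7.  168.2] yaw 0.2 q6 83.0 open 91.8 F [0.1 0.6 0.5] -> t [  3.8  -7.  160.2] roll 0.2
```

Emit:
jog_arm(
  rows=[91.8, -8, -3.5, 20, 0, 91.8, -8, -3.5, 35, 0, 91.8, 0, 0, 40, 0, 91.8, 0, 0, 35, 0, 91.8, 0, 0, 20, 0, 91.8, 0, 0, 10, 0, 91.8, 0, 0, 0, 0, 30, 0, 0, 0, 0, 30, 0, 0, 0, 0, 30, 0, 0, 0, 0, 30, 0, 0, 0, 0, 30, 0, 0, 0, 0, 30, 0, 0, 0, 0],
)

```text
time: 3.3
tool_pos: [0.5536, 0.0138, 0.0089]
tool_rot: [3.141, -0.0, 0.004]
contact_force: [-0.8, 0.3, -0.1]
opening: 0.0485
```

```bash
python3 - <<'E'
from h import *
go(650,176,60,95.3); grab('scene','s1.png'); go(650,176,60,95.3)
E
```

```text
at [553.6  13.8   8.9] yaw 0.2 q6 83.0 open 48.5 F [-0.8  0.3 -0.1] -> t [  97.1 -161.9  -51.1] roll -95.1
at [553.5  13.8   8.8] yaw 0.2 q6 83.0 open 44.3 F [0.4 0.5 0.8] -> t [  97.1 -161.8  -51.2] roll -95.1
```

Emit:
jog_arm(
  rows=[25, 0, 0, 0, 0, 25, 0, 0, 0, 0, 25, 0, 0, 0, 0, 25, 0, 0, 0, 0, 25, 0, 0, -10, 0, 25, 0, 0, -30, 0, 25, 0, 0, -30, 0, 25, 0, 0, 0, 0],
)

```text
time: 4.15
tool_pos: [0.5561, 0.0136, 0.083]
tool_rot: [3.141, -0.008, 0.004]
contact_force: [-0.5, -0.6, -1.8]
opening: 0.034
```

```bash
python3 - <<'E'
from h import *
go(650,176,50,95.3); im,d=grab('scene','s1.png'); print(rect(cloud('scene',d),(.48,.645,-.06,.05),.07,.10))
E
```

```text
at [556.1  13.6  83. ] yaw 0.2 q6 83.0 open 34.0 F [-0.5 -0.6 -1.8] -> t [  94.5 -162.    33. ] roll -95.1
(333, array([592.5,   8.6, 101.3,  65.3,  -9.7,  83.4]))
```

Emit:
jog_arm(
  rows=[25, 0, 0, 0, -4.5, 25, 0, 0, 0, -8.5, 25, 0, 0, 0, -8.5, 25, 0, 0, 0, -8.5, 25, 0, 0, 0, -8.5, 25, 0, 0, 0, -8.5, 25, 0, 0, 0, -8.5, 25, 0, 0, 0, -8.5, 25, 0, 0, 0, -8.5, 25, 0, 0, 0, -8.5, 25, 0, 0, 0, -8.5, 25, 0, 0, 0, -5.1, 25, 15, 10, 0, 0, 25, 30, 22, 0, 0, 25, 30, 22, 0, 0, 25, 30, 22, 0, 0, 25, 30, 22, 0, 0, 25, 15, 10, 0, 0, 25, 0, 0, 0, 0],
)

```text
time: 6.1
tool_pos: [0.6486, 0.176, 0.0771]
tool_rot: [-3.141, -0.001, 1.656]
contact_force: [-0.2, 0.3, -2.1]
opening: 0.0342
```

```bash
python3 - <<'E'
from h import *
go(650,176,14,95.3); im,d=grab('scene','s2.png'); P=cloud('scene',d); print(rect(P,(.6,.73,.08,.3),.075,.11))
im2,d=grab('top'); a=cv2.resize(im[160:400,330:570],(480,480)); b=cv2.resize(im2[60:260,170:370],(480,480)); cv2.imwrite('pics/p2.png',np.hstack([a,b])[:400,:,::-1][:,:,:]) if 0 else cv2.imwrite('pics/p2.png',cv2.resize(np.hstack([a,b]),(800,400))[:,:,::-1])
E
```

```text
at [648.6 176.   77.1] yaw 94.9 q6 4.0 open 34.2 F [-0.2  0.3 -2.1] -> t [-0.1  1.4 63.1] roll -0.4
(379, array([643.7, 227.4,  66.5,  39.9, -84.9,  77.9]))
```

View pics/p2.png

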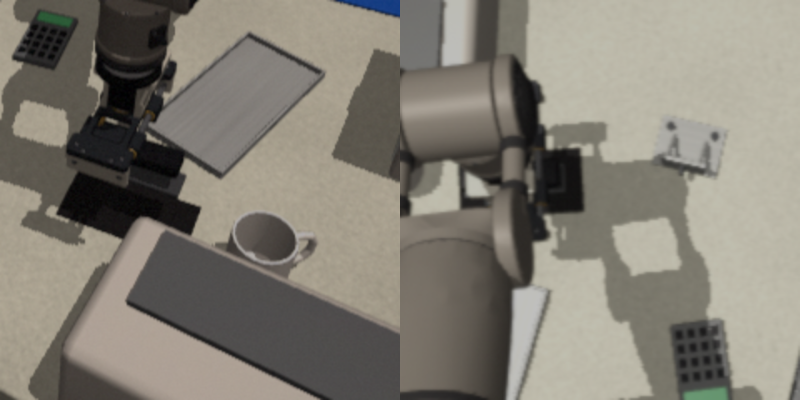

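The stapler is held level above the mat, clear of the mug and the printer. Lowering it now.

Emit:
jog_arm(
  rows=[25, 0, 1.4, 15, 0, 25, 0, 0, 20, 0, 25, 0, 0, 15, 0, 25, 0, 0, 8, 0, 25, 0, 0, 4, 0, 25, 0, 0, 2, 0, 25, 0, 0, 0, 0, 25, 0, 0, 0, 0],
)

```text
time: 7.0
tool_pos: [0.6504, 0.1725, 0.0155]
tool_rot: [3.14, 0.0, 1.655]
contact_force: [-0.4, -0.6, -3.4]
opening: 0.0336
```

```bash
python3 - <<'E'
from h import *
go(650,176,12,95.3)
E
```

```text
at [650.4 172.5  15.5] yaw 94.8 q6 4.0 open 33.6 F [-0.4 -0.6 -3.4] -> t [ 3.5 -0.1  3.5] roll -0.5
```

Emit:
jog_arm(
  rows=[25, 2, 0, 2, 0, 25, 0, 0, 1, 0, 25, 0, 0, 0, 0, 25, 0, 0, 1, 0, 25, 0, 0, 0, 0],
)

```text
time: 7.5
tool_pos: [0.6498, 0.1746, 0.0117]
tool_rot: [3.141, -0.0, 1.655]
contact_force: [-3.1, -0.5, 4.9]
opening: 0.0338
```

```bash
python3 - <<'E'
from h import *
go(650,176,12,95.3)
E
```

```text
at [649.8 174.6  11.7] yaw 94.8 q6 4.0 open 33.8 F [-3.1 -0.5  4.9] -> t [ 1.4  0.3 -0.3] roll -0.5
```

Emit:
jog_arm(
  rows=[75, 0, 0, 0, 0, 75, 0, 0, 0, 0, 75, 0, 0, 0, 0, 75, 0, 0, 0, 0, 75, 0, 0, 0, 0, 75, 0, 0, 0, 0, 75, 0, 0, -15, 0, 75, 0, 0, -40, 0, 75, 0, 0, -45, 0, 75, 0, 0, -40, 0, 75, -20, -25, 0, 0, 75, -20, -40, 0, 0, 75, -20, -40, 0, 0, 75, -20, -40, 0, 0, 75, -20, -40, 0, 0, 75, -10, -30, 0, 0, 75, 0, 0, 0, 0],
)

```text
time: 9.2
tool_pos: [0.4415, 0.0459, 0.1518]
tool_rot: [-3.14, 0.0, 1.653]
contact_force: [1.0, 0.3, 0.1]
opening: 0.0749
```

```bash
python3 - <<'E'
from h import *
for c in('scene','top'):
    im,d=grab(c); P=cloud(c,d)
    for k,b in(('stap',((.55,.74,.1,.29),.035,.075)),('c1',((.3,.52,-.29,-.10),.045,.068)),('c2',((.47,.66,-.42,-.25),.045,.068))):
        try: print(c,k,rect(P,*b))
        except Exception as e: print(c,k,'x')
go(407.5,-200,150,-11.5)
E
```

```text
scene stap (947, array([648.3, 193.1, 121.5,  37.8, -85.5,  52.9]))
scene c1 (502, array([ 408.1, -199.9,  104.8,   55.5,  -12. ,   54.8]))
scene c2 (534, array([ 554.4, -324. ,  107. ,   53.8,   13.4,   54.5]))
top stap (703, array([686.8, 210.3, 149.7, 117.4, -85.2,  53.2]))
top c1 (716, array([ 407.2, -200.4,  100.1,   50.8,  -12.3,   54.3]))
top c2 (716, array([ 553.7, -324.1,   99.7,   51. ,   14.5,   54.2]))
at [445.6  46.6 152.1] yaw 94.8 q6 -9.0 open 74.7 F [ 0.5 -0.8  0.1] -> t [-242.6  -58.4    2.1] roll 106.3
```

Emit:
jog_arm(
  rows=[91, -15, -4, 0, 0, 91, -32, -8, 0, 0, 91, -36, -9, 0, 0, 91, -36, -9, 0, 0, 91, -36, -9, 0, 0, 91, -36, -9, 0, 0, 91, -32, -8, 0, 0, 91, -20, -3, 0, 0, 91, 0, 0, 10, 8.5, 91, 0, 0, 10, 8.5, 91, 0, 0, 10, 8.5, 91, 0, 0, 10, 8.5, 91, 0, 0, 10, 8.5, 91, 0, 0, 0, 8.5, 91, 0, 0, 0, 8.5, 91, 0, 0, 0, 8.5, 91, 0, 0, 0, 8.5, 91, 0, 0, 0, 8.5, 91, 0, 0, 0, 8.5, 91, 0, 0, 0, 8.5],
)

```text
time: 11.3
tool_pos: [0.4082, -0.2008, 0.101]
tool_rot: [3.141, -0.002, -0.131]
contact_force: [-0.2, 0.6, -0.3]
opening: 0.091
```

Emit:
jog_arm(
  rows=[91.0, 0, 0, 0, 4.5, 91, 0, 0, 0, 0, 91, 0, 0, 0, 0],
)

```text
time: 11.6
tool_pos: [0.4073, -0.2006, 0.1008]
tool_rot: [3.141, -0.001, -0.201]
contact_force: [0.0, -0.5, -0.1]
opening: 0.091
```

```bash
python3 - <<'E'
from h import *
go(407.3,-200.3,15,-12.1)
im,d=grab('scene');print(rect(cloud('scene',d),(.3,.52,-.29,-.10),.045,.068))
E
```

```text
at [ 407.3 -200.6  100.8] yaw -11.5 q6 66.0 open 91.0 F [ 0.  -0.5 -0.1] -> t [-0.1 -0.2 85.8] roll 0.6
(494, array([ 408.6, -200.1,  104.3,   54.5,  -11.5,   54.6]))
```

Emit:
jog_arm(
  rows=[91, 0, 0, 15, 0, 91, 0, 0, 30, 0, 91, 0, 0, 25, 0, 91, 0, 0, 12, 0, 91, 0, 0, 4, 0, 40, 0, 0, 0, 0, 40, 0, 0, 0, 0, 40, 0, 0, 0, 0, 40, 0, 0, 0, 0, 40, 0, 0, 0, 0, 40, 0, 0, 0, 0, 40, 0, 0, 0, 0, 40, 0, 0, 0, 0, 40, 0, 0, 0, 0],
  grip_force=45,
)

```text
time: 13.05
tool_pos: [0.4065, -0.2004, 0.015]
tool_rot: [3.141, -0.001, -0.204]
contact_force: [-1.2, 0.1, 5.4]
opening: 0.0498
```

```bash
python3 - <<'E'
from h import *
go(407.3,-200.3,15,-12.1)
im,d=grab('scene');print(rect(cloud('scene',d),(.3,.52,-.29,-.10),.045,.058))
E
```

```text
at [ 406.5 -200.4   15. ] yaw -11.7 q6 66.0 open 49.8 F [-1.2  0.1  5.4] -> t [ 0.8 -0.3  0. ] roll 0.4
(296, array([ 425.7, -207.8,   80.9,   70.5,   57.9,   53.9]))
```

```bash
python3 - <<'E'
from h import *
for c in('scene','top'):
    Ds=[grab(c) for _ in range(4)]; d=np.median([x[1] for x in Ds],0); P=cloud(c,d); im=Ds[0][0].astype(int)
    warm=im[...,0]-im[...,2]; u0=(warm<14)&(im.max(-1)>60)
    print(c,'plate',rect(P,(.63,.785,-.10,.05),-.01,.015,u0))
    for lo in(.05,.047,.04): print(c,lo,rect(P,(.65,.785,-.10,.05),lo,.064))
    # upright face front: plane fit of points z .012-.05 near line
    X=P.reshape(-1,3)*1000; yaw=np.radians(-10.8); xb=np.array([np.cos(yaw),np.sin(yaw)]); yb=np.array([-xb[1],xb[0]])
    q=np.c_[(X[:,:2]-[677,-18.8])@np.c_[xb,yb],X[:,2]]
    m=(abs(q[:,1])<45)&(q[:,2]>50)&(abs(q[:,0])<15); e=q[m]
    print(' top strip',len(e),np.percentile(e[:,0],[2,50,98]).round(1),np.percentile(e[:,1],[1,99]).round(1),'slope',np.degrees(np.polyfit(e[:,1],e[:,0],1)[0]).round(2))
    m=(abs(q[:,1])<9)&(q[:,2]>22)&(q[:,2]<50)&(q[:,0]>-20)&(q[:,0]<-5); e=q[m]
    print(' nose',len(e), e.min(0).round(1),e.max(0).round(1),e.mean(0).round(1)) if len(e) else 0
E
```

```text
scene plate (820, array([712.5, -26.2,  90. ,  69.1,  77.8,   7.2]))
scene 0.05 (91, array([680.9, -20.1,  59.6,   7.7,  78.7,  56.2]))
scene 0.047 (107, array([680.9, -20.1,  59.6,   7.7,  78.7,  55.8]))
scene 0.04 (167, array([678.1, -19.1,  60.3,  26.4,  77.4,  51.1]))
 top strip 91 [0.4 5.3 7.2] [-29.7  28.8] slope 1.33
 nose 5 [-12.   -2.1  39.1] [-8.1  2.2 46.1] [-10.3   0.8  43.6]
top plate (685, array([711.9, -26.8,  91.5,  73.5,  78.9,   6.8]))
top 0.05 (62, array([680.1, -19.6,  57.3,   6.2,  77.9,  56.1]))
top 0.047 (67, array([677.1, -18.9,  57.3,  12.3,  77.8,  56. ]))
top 0.04 (94, array([678.3, -19.1,  57.4,  24.3,  74.6,  54.9]))
 top strip 62 [-0.   2.6  6.4] [-28.5  28.1] slope 1.19
 nose 8 [-11.6  -1.4  33.4] [-5.1  2.3 47.5] [-8.8  0.4 43.2]
```

Emit:
jog_arm(
  rows=[40, 0, 0, -12, 0, 40, 0, 0, -18, 0, 40, 10, -16, 0, 0, 40, 18, -29, 0, 0, 40, 18, -29, 0, 0, 40, 18, -29, 0, 0, 40, 18, -29, 0, 0, 40, 18, -29, 0, 0, 40, 18, -29, 0, 0, 40, 15, -26, 0, 0, 40, 10, -16, 0, 0, 40, 0, 0, 0, 0, 40, 0, 0, 0, 0],
)

```text
time: 14.8
tool_pos: [0.5925, -0.0019, 0.0438]
tool_rot: [3.141, 0.002, -0.203]
contact_force: [0.0, -0.4, -2.0]
opening: 0.0501
```

```bash
python3 - <<'E'
from h import *
go(594,-1.5,15.5,-11.8)
im,d=grab('scene'); cv2.imwrite('pics/p3.png',cv2.resize(im[150:310,230:430],(800,640))[:600,:,::-1]); go(594,-1.5,15.5,-11.8)
E
```

```text
at [592.5  -1.9  43.8] yaw -11.6 q6 94.0 open 50.1 F [ 0.  -0.4 -2. ] -> t [ 1.4 -0.7 28.3] roll 0.2
at [592.3  -2.4  44. ] yaw -11.7 q6 94.0 open 50.0 F [-0.5  0.7 -2.1] -> t [ 1.5 -1.2 28.5] roll 0.1
```

View pics/p3.png

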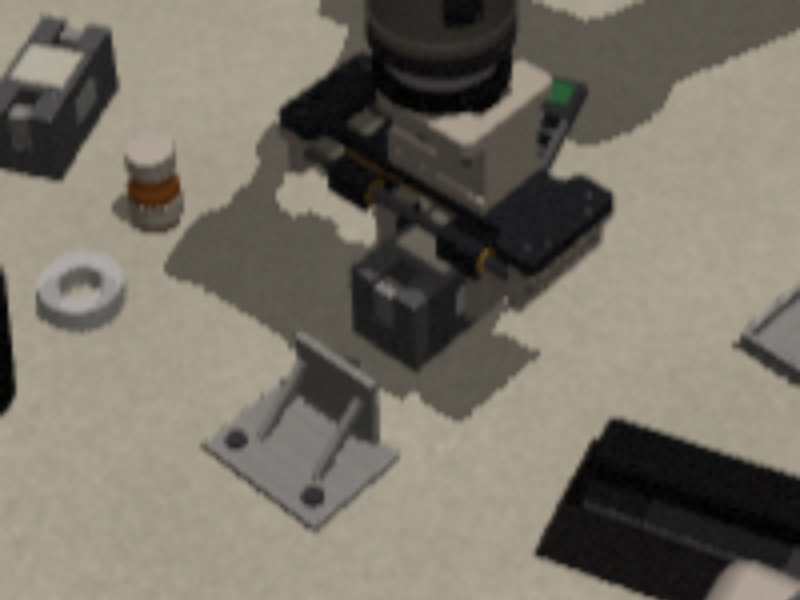

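Emit:
jog_arm(
  rows=[40, 0, -1, 10, 0, 40, 0, 0, 12, 0, 40, 0, 0, 5.5, 0, 40, 0, 0, 0, 0, 40, 10, 0, 0, 0, 40, 10, 0, 0, 0, 40, 4, 0, 0, 0, 40, 4, 0, 0, 0, 40, 3, 0, 0, 0, 40, 0, 0, 0, 0],
)

```text
time: 15.85
tool_pos: [0.6236, -0.0075, 0.0169]
tool_rot: [3.141, 0.001, -0.204]
contact_force: [-1.5, -1.3, -2.4]
opening: 0.0502
```

```bash
cat >> h.py <<'E'
B=np.array([677.3,-18.9]); A=np.radians(-11.8)
def br():
    s=observe(); p=s['tool_pos'][:2]*1000-B; x=np.array([np.cos(A),np.sin(A)]); y=np.array([-x[1],x[0]]); F=s['contact_force']
    print('bracket frame: tool x %.1f y %.1f  F x %.1f y %.1f z %.1f Mz %.2f'%(p@x,p@y,F[:2]@x,F[:2]@y,F[2],s['torque'][2]),'z',s['tool_pos'][2].round(4),'yaw',np.degrees(s['tool_rot'][2]).round(1),'open',s['opening'].round(4),'t',s['time'])
E
python3 -c "
from h import *
br()"
```

```text
Traceback (most recent call last):
  File "h.py", line 29, in br
    print('bracket frame: tool x %.1f y %.1f  F x %.1f y %.1f z %.1f Mz %.2f'%(p@x,p@y,F[:2]@x,F[:2]@y,F[2],s['torque'][2]),'z',s['tool_pos'][2].round(4),'yaw',np.degrees(s['tool_rot'][2]).round(1),'open',s['opening'].round(4),'t',s['time'])
                                                                                                                                                                                                             ^^^^^^^^^^^^^^^^^^
AttributeError: 'float' object has no attribute 'round'
```

Emit:
jog_arm(
  rows=[40, 1, 0, 0, 0, 40, 1, 0, 0, 0, 40, 1, 0, 0, 0],
)

```text
time: 16.15
tool_pos: [0.6264, -0.008, 0.0169]
tool_rot: [3.141, 0.001, -0.204]
contact_force: [-3.6, -0.2, -3.8]
opening: 0.0498
```

```bash
sed -i "s/s\['opening'\].round(4)/round(s['opening'],4)/" h.py; python3 -c "
from h import *
br()"
```

```text
bracket frame: tool x -52.1 y 0.2  F x -3.5 y -1.0 z -3.8 Mz -0.04 z 0.0169 yaw -11.7 open 0.0498 t 16.15
```

Emit:
jog_arm(
  rows=[40, 1, 0, 0, 0, 40, 1, 0, 0, 0, 40, 1, 0, 0, 0],
)

```text
time: 16.45
tool_pos: [0.6281, -0.0083, 0.017]
tool_rot: [3.141, 0.004, -0.204]
contact_force: [-12.9, 0.7, 3.7]
opening: 0.0497
```

```bash
python3 -c "
from h import *
br()"
```

```text
bracket frame: tool x -50.3 y 0.3  F x -12.8 y -1.9 z 3.7 Mz 0.08 z 0.017 yaw -11.7 open 0.0497 t 16.45
```

Emit:
jog_arm(
  rows=[40, 1, 0, 0, 0, 40, 1, 0, 0, 0, 40, 0, 0, 0, 0],
)

```text
time: 16.75
tool_pos: [0.628, -0.0083, 0.0168]
tool_rot: [3.141, 0.008, -0.203]
contact_force: [-16.4, 0.5, 5.4]
opening: 0.0499
```

```bash
python3 -c "
from h import *
br()"
```

```text
bracket frame: tool x -50.4 y 0.3  F x -16.1 y -2.9 z 5.4 Mz 0.11 z 0.0168 yaw -11.6 open 0.0499 t 16.75
```

Emit:
jog_arm(
  rows=[40, -5, 0, 0, 0, 40, -18, 0, 0, 0, 40, -22, 0, -5, 0, 40, -5, 0, -10, -3, 40, 0, 0, 0, -8.5, 40, 0, 0, 0, -8.5, 40, 0, 0, 0, -8.5, 40, 0, 0, 0, -8.5, 40, 0, 0, 0, -8.5, 40, 0, 0, 0, -8.5, 40, 0, 0, 0, -8.5, 40, 0, 0, 0, -8.5, 40, 0, 0, 0, -8.5, 40, 0, 0, 0, -8.5, 40, 0, 0, 0, -8.5, 40, 0, 0, 0, -8.5, 40, 0, 0, 0, -8.5, 40, 0, 0, 0, -8.5],
)

```text
time: 18.55
tool_pos: [0.5843, 0.0011, 0.0329]
tool_rot: [3.138, 0.002, 1.931]
contact_force: [0.7, 0.5, -2.3]
opening: 0.0501
```

Emit:
jog_arm(
  rows=[40, 0, 0, 0, -8.5, 40, 0, 0, 0, -8.5, 40, 0, 0, 0, -8.5, 40, 0, 0, 0, -8.5, 40, 0, 0, 0, -8.5, 40, 0, 0, 0, -8.5, 40, 0, 0, 0, -5, 40, 0, 0, 0, -2, 40, 0, 0, 0, 0, 40, 0, 0, 0, 0],
)

```text
time: 19.55
tool_pos: [0.5836, 0.0011, 0.0326]
tool_rot: [3.141, 0.002, 2.937]
contact_force: [0.1, 0.3, -0.8]
opening: 0.0498
```

```bash
python3 - <<'E'
from h import *
br(); go(594,-1.5,15.5,168.2)
im,d=grab('scene'); cv2.imwrite('pics/p4.png',cv2.resize(im[170:290,270:430],(800,600))[:,:,::-1])
E
```

```text
bracket frame: tool x -95.8 y 0.4  F x 0.0 y 0.4 z -0.8 Mz 0.02 z 0.0326 yaw 168.3 open 0.0498 t 19.55
at [583.6   1.1  32.6] yaw 168.3 q6 -86.0 open 49.8 F [ 0.1  0.3 -0.8] -> t [-10.7  -0.4  17.1] roll 0.1
```

View pics/p4.png

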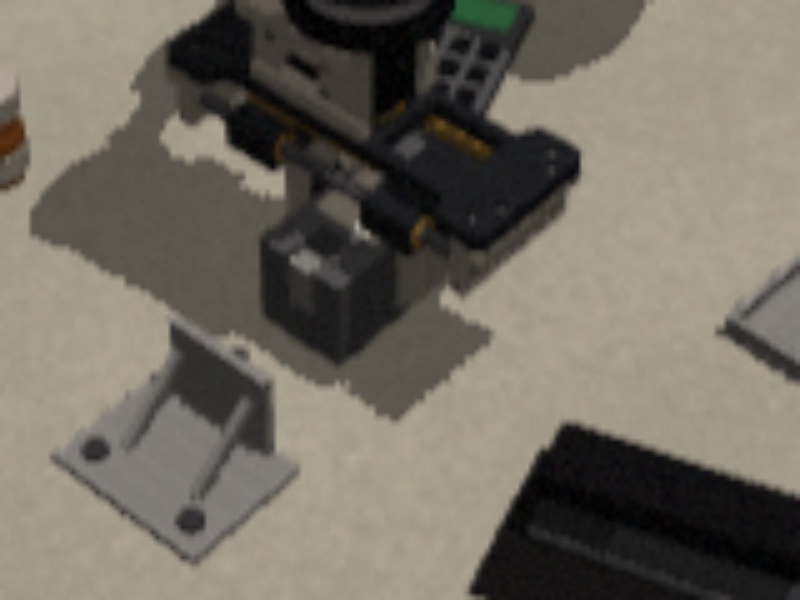

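Emit:
jog_arm(
  rows=[40, 0, 0, 8, 0, 40, -4, 0, 7.5, 0, 40, -12, 0, 0, 0, 40, -10, 0, 0, 0, 40, -6, 0, 0, 0, 40, -4, 0, 0, 0, 40, -3, 0, 0, 0, 40, -2, 0, 0, 0, 40, -2, 0, 0, 0, 40, -1, 0, 0, 0, 40, -1, 0, 0, 0, 40, -1, 0, 0, 0],
)

```text
time: 20.8
tool_pos: [0.6273, -0.0081, 0.0164]
tool_rot: [-3.141, -0.001, 2.938]
contact_force: [-3.2, -0.3, -3.7]
opening: 0.0501
```

```bash
python3 -c "
from h import *
br()"
```

```text
bracket frame: tool x -51.1 y 0.3  F x -3.0 y -0.9 z -3.7 Mz 0.00 z 0.0164 yaw 168.3 open 0.0501 t 20.8
```

Emit:
jog_arm(
  rows=[40, -1, 0, 0, 0, 40, -1, 0, 0, 0],
)

```text
time: 21.0
tool_pos: [0.6297, -0.0086, 0.0166]
tool_rot: [-3.142, -0.0, 2.938]
contact_force: [-3.8, 0.7, -4.6]
opening: 0.0499
```

```bash
python3 -c "
from h import *
br()"
```

```text
bracket frame: tool x -48.7 y 0.4  F x -3.8 y -0.1 z -4.6 Mz 0.00 z 0.0166 yaw 168.3 open 0.0499 t 21.0
```

Emit:
jog_arm(
  rows=[40, -1, 0, 0, 0, 40, -1, 0, 0, 0],
)

```text
time: 21.2
tool_pos: [0.6316, -0.009, 0.0167]
tool_rot: [-3.141, -0.001, 2.938]
contact_force: [-7.2, 1.4, -0.9]
opening: 0.0497
```

```bash
python3 -c "
from h import *
br()"
```

```text
bracket frame: tool x -46.8 y 0.4  F x -7.3 y -0.1 z -0.9 Mz 0.07 z 0.0167 yaw 168.3 open 0.0497 t 21.2
```

Emit:
jog_arm(
  rows=[40, -1, 0, 0, 0, 40, -1, 0, 0, 0, 40, 0, 0, 0, 0],
)

```text
time: 21.5
tool_pos: [0.6315, -0.0089, 0.0167]
tool_rot: [-3.141, -0.005, 2.938]
contact_force: [-12.0, 2.2, 2.3]
opening: 0.0498
```

```bash
python3 -c "
from h import *
br()"
```

```text
bracket frame: tool x -46.9 y 0.4  F x -12.2 y -0.3 z 2.3 Mz 0.03 z 0.0167 yaw 168.3 open 0.0498 t 21.5
```

Emit:
jog_arm(
  rows=[40, -1, 0, 0, 0, 40, 0, 0, 0, 0, 40, 6, 0, 0, 0, 40, 18, 0, 0, 0, 40, 20, 0, -10, 0, 40, 5, 0, -20, 0, 40, 0, 0, -15, 0, 40, 0, 0, 0, 0, 40, 0, 0, 0, 0],
)

```text
time: 22.4
tool_pos: [0.5877, 0.0001, 0.0621]
tool_rot: [3.141, 0.003, 2.938]
contact_force: [-0.9, 0.9, -3.4]
opening: 0.0497
```

```bash
python3 - <<'E'
from h import *
br(); 
im,d=grab('scene'); im2,d2=grab('top')
cv2.imwrite('pics/p5.png',np.hstack([cv2.resize(im[185:265,290:390],(500,400)),cv2.resize(im2[90:290,150:300],(300,400))])[:,:,::-1])
P=cloud('scene',d); print('c2',rect(P,(.47,.66,-.45,-.25),.045,.068))
go(331.5,271,70,76)
E
```

```text
bracket frame: tool x -91.6 y 0.3  F x -1.1 y 0.6 z -3.4 Mz 0.02 z 0.0621 yaw 168.3 open 0.0497 t 22.4
c2 (574, array([ 577.4, -381.7,  185.6,  106.5,  -69.1,   54.7]))
at [5.867e+02 3.000e-01 6.100e+01] yaw 168.3 q6 -86.0 open 49.4 F [-0.3  0.7 -3. ] -> t [304.7 213.4  -9. ] roll 92.3
```

View pics/p5.png

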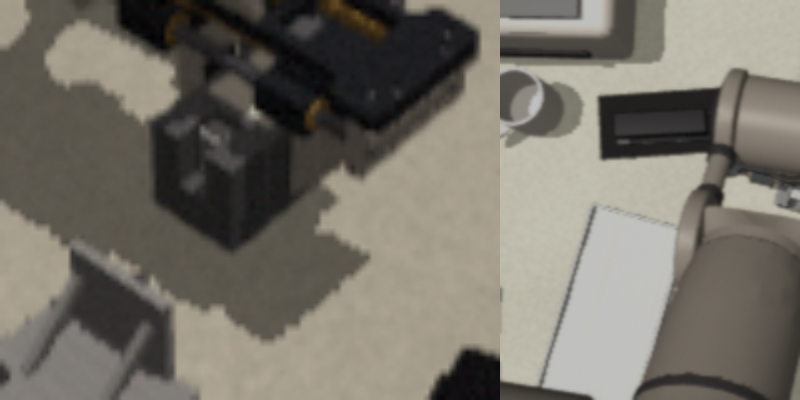

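Emit:
jog_arm(
  rows=[40, 15, 10, -4, 0, 40, 30, 21, -4, 0, 40, 36, 25, 0, 0, 40, 36, 25, 0, 0, 40, 36, 25, 0, 0, 40, 36, 25, 0, 0, 40, 36, 25, 0, 0, 40, 36, 25, 0, 0, 40, 30, 21, 0, 0, 40, 14, 11, 0, 0, 40, 0, 0, 0, 8.5, 40, 0, 0, 0, 8.5, 40, 0, 0, 0, 8.5, 40, 0, 0, 0, 8.5, 40, 0, 0, 0, 8.5, 40, 0, 0, 0, 8.5, 40, 0, 0, 0, 8.5, 40, 0, 0, 0, 8.5, 40, 0, 0, 0, 8.5, 40, 0, 0, 0, 8.5],
)

```text
time: 24.5
tool_pos: [0.3311, 0.2706, 0.069]
tool_rot: [-3.141, 0.001, 1.448]
contact_force: [-0.0, -0.2, -2.6]
opening: 0.0496
```

Emit:
jog_arm(
  rows=[40, 0, 0, 0, 7, 40, 0, 0, 0, 0, 40, 0, 0, 0, 0],
)

```text
time: 24.8
tool_pos: [0.3311, 0.2706, 0.0693]
tool_rot: [-3.141, 0.001, 1.335]
contact_force: [0.1, -0.0, -2.0]
opening: 0.0498
```

```bash
python3 - <<'E'
from h import *
go(331.5,271,70,76)
im,d=grab('scene'); P=cloud('scene',d); print('tray',rect(P,(.23,.57,.1,.42),.009,.03)); print(rect(P,(.2,.42,.2,.35),.09,.118))
cv2.imwrite('pics/p6.png',cv2.resize(im[120:300,370:570],(600,540))[:,:,::-1])
P=cloud('top',grab('top')[1]); print('c2',rect(P,(.45,.68,-.42,-.25),.045,.058))
E
```

```text
at [331.1 270.6  69.3] yaw 76.5 q6 42.0 open 49.8 F [ 0.1 -0.  -2. ] -> t [ 0.5  0.3 -0.7] roll 0.5
tray (657, array([399.2, 281.9, 281.7, 194.7, -14.6,  13.6]))
(342, array([345.1, 292.6,  77.4,  59.2, -22.8, 106.3]))
c2 (675, array([ 553.8, -324.3,   99.4,   52.3,   14.4,   54.1]))
```

View pics/p6.png

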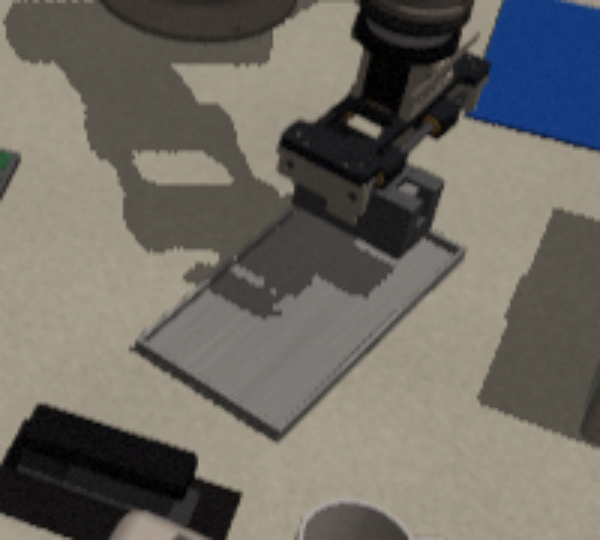

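Cassette 1 hangs level over the tray's near end, and the mat shows the stapler lying along it. Lowering the cassette.

Emit:
jog_arm(
  rows=[40, 0, 0, 12, 0, 40, 0, 0, 18, 0, 40, 0, 0, 10, 0, 40, 0, 0, 5, 0, 40, 0, 0, 2, 0, 40, 0, 0, 1, 0, 40, 0, 0, 1, 0, 40, 0, 0, 0, 0],
)

```text
time: 25.7
tool_pos: [0.3314, 0.2708, 0.0209]
tool_rot: [3.141, -0.0, 1.332]
contact_force: [-0.7, -0.3, -1.7]
opening: 0.0497
```

```bash
python3 -c "
from h import *
go(331.5,271,19,76)"
```

```text
at [331.4 270.8  20.9] yaw 76.3 q6 43.0 open 49.7 F [-0.7 -0.3 -1.7] -> t [0.2 0.1 1.9] roll 0.3
```

Emit:
jog_arm(
  rows=[40, 0, 0, 1, 0, 40, 0, 0, 1, 0, 40, 0, 0, 0, 0],
)

```text
time: 26.0
tool_pos: [0.3313, 0.2707, 0.0189]
tool_rot: [3.141, -0.0, 1.332]
contact_force: [-0.8, -1.1, 1.6]
opening: 0.0497
```

```bash
python3 -c "
from h import *
go(331.5,271,19,76)"
```

```text
at [331.3 270.7  18.9] yaw 76.3 q6 43.0 open 49.7 F [-0.8 -1.1  1.6] -> t [ 0.3  0.1 -0.1] roll 0.3
```

Emit:
jog_arm(
  rows=[75, 0, 0, 0, 0, 75, 0, 0, 0, 0, 75, 0, 0, 0, 0, 75, 0, 0, 0, 0, 75, 0, 0, -10, 0, 75, 0, 0, -40, 0, 75, 0, 0, -45, 0, 75, 0, 0, -35, 0, 75, -20, 0, 0, 0, 75, -45, 0, 0, 0, 75, -45, 0, 0, 0, 75, -45, 0, 0, 0, 75, -45, 0, 0, 0, 75, 0, 0, 0, 0, 75, 0, 0, 0, 0],
)

```text
time: 27.5
tool_pos: [0.2841, 0.0756, 0.1494]
tool_rot: [3.14, -0.001, 1.328]
contact_force: [1.0, 0.3, 0.3]
opening: 0.0751
```

```bash
python3 - <<'E'
from h import *
for c in('scene','top'):
    im,d=grab(c); P=cloud(c,d)
    for k,b in(('stap',((.55,.71,.1,.29),.035,.075)),('c1',((.2,.42,.2,.36),.05,.07)),('c2',((.45,.68,-.45,-.25),.045,.058)),('tray',((.23,.57,.1,.42),.009,.03))):
        try: print(c,k,rect(P,*b))
        except Exception as e: print(c,k,'x')
go(554,-324,150,14.4)
E
```

```text
scene stap (952, array([648.3, 193.1, 121.6,  36.7, -85.3,  53.1]))
scene c1 (664, array([331.3, 273. , 101.6,  56.6,  75.5,  59. ]))
scene c2 (535, array([ 576.4, -382.5,  187.8,  110.4,  -68.5,   54.4]))
scene tray (912, array([393.1, 256.2, 282.1, 139.3, -13.8,  14.6]))
top stap (645, array([646.7, 193.3, 122.5,  34.9, -84.9,  53. ]))
top c1 (748, array([330.7, 272.9, 100.2,  50.5,  75.9,  58.6]))
top c2 (705, array([ 575.9, -382. ,  184.7,  103.4,  -68.6,   54.4]))
top tray (749, array([402.8, 295.7, 276.4, 266. , -14.1,  13.7]))
at [284.2  76.9 149.1] yaw 76.3 q6 14.0 open 75.2 F [-0.4 -0.   0.6] -> t [-325.9  356.8   -0.9] roll 61.9
```

Emit:
jog_arm(
  rows=[91, 0, 20, 0, 0, 91, 0, 45, 0, 0, 91, 0, 45, 0, 0, 91, -10, 40, 0, 0, 91, -28, 30, 0, 0, 91, -35, 25, 0, 0, 91, -35, 25, 0, 0, 91, -35, 25, 0, 0, 91, -35, 25, 0, 0, 91, -35, 25, 0, 0, 91, -35, 25, 0, 0, 91, -35, 17, 0, 0, 91, -25, 5, 0, 0, 91, -18, 5, 0, 0, 91, 0, 0, 0, 8.5, 91, 0, 0, 0, 8.5, 91, 0, 0, 0, 8.5, 91, 0, 0, 0, 8.5, 91, 0, 0, 0, 8.5, 91, 0, 0, 0, 8.5],
)

```text
time: 29.6
tool_pos: [0.5554, -0.3222, 0.148]
tool_rot: [-3.141, 0.0, 0.44]
contact_force: [-0.0, 0.1, 0.5]
opening: 0.0914
```

Emit:
jog_arm(
  rows=[91, 0, 0, 0, 8.5, 91, 0, 0, 0, 2.4, 91, 0, 0, 0, 0, 91, 0, 0, 0, 0],
)

```text
time: 30.0
tool_pos: [0.5547, -0.3232, 0.1483]
tool_rot: [-3.141, 0.0, 0.256]
contact_force: [-0.5, -0.8, -0.3]
opening: 0.0912
```

```bash
python3 - <<'E'
from h import *
go(554,-324,14.5,14.4)
for c in('scene','top'):
    im,d=grab(c); P=cloud(c,d)
    print(c,rect(P,(.45,.66,-.41,-.25),.045,.064))
E
```

```text
at [ 554.7 -323.2  148.3] yaw 14.7 q6 38.0 open 91.2 F [-0.5 -0.8 -0.3] -> t [ -0.9   0.6 133.8] roll 0.3
scene (532, array([ 553.8, -323.8,  105.5,   54.1,   13.9,   54.6]))
top (42, array([ 556. , -335.7,  100.2,   15.9,   21.3,   54.3]))
```

Emit:
jog_arm(
  rows=[91, -1, 0.5, 20, 0, 91, 0, 0, 40, 0, 91, 0, 0, 40, 0, 91, 0, 0, 22, 0, 91, 0, 0, 8, 0, 91, 0, 0, 3.5, 0, 40, 0, 0, 0, 0, 40, 0, 0, 0, 0, 40, 0, 0, 0, 0, 40, 0, 0, 0, 0, 40, 0, 0, 0, 0, 40, 0, 0, 0, 0, 40, 0, 0, 0, 0, 40, 0, 0, 0, 0, 40, 0, 0, 0, 0],
)

```text
time: 31.6
tool_pos: [0.5529, -0.3258, 0.0156]
tool_rot: [3.141, -0.0, 0.252]
contact_force: [-0.0, 0.1, 3.8]
opening: 0.0499
```

```bash
python3 -c "
from h import *
go(592,-1.5,80,-11.8)"
```

```text
at [ 552.9 -325.8   15.6] yaw 14.4 q6 38.0 open 49.9 F [-0.   0.1  3.8] -> t [ 118.6 -304.3  -64.4] roll 26.2
```

Emit:
jog_arm(
  rows=[40, 0, 0, -15, 0, 40, 0, 0, -40, 0, 40, 0, 0, -40, 0, 40, 6, -15, 0, 0, 40, 12, -30, 0, 0, 40, 14, -36, 0, 0, 40, 14, -36, 0, 0, 40, 14, -36, 0, 0, 40, 14, -36, 0, 0, 40, 14, -36, 0, 0, 40, 14, -36, 0, 0, 40, 10, -28, 0, 0, 40, 6.6, -15.3, 0, 0, 40, 0, 0, 0, 8.5, 40, 0, 0, 0, 8.5, 40, 0, 0, 0, 8.5, 40, 0, 0, 20, 0.7, 40, 0, 0, 20, 0, 40, 0, 0, 0, 0, 40, 0, 0, 0, 0],
)

```text
time: 33.6
tool_pos: [0.5915, -0.0016, 0.07]
tool_rot: [3.141, 0.001, -0.206]
contact_force: [0.4, -0.2, -3.6]
opening: 0.0497
```

```bash
python3 - <<'E'
from h import *
go(592,-1.5,17,-11.8); br()
im,d=grab('scene'); cv2.imwrite('pics/p7.png',cv2.resize(im[150:300,210:410],(800,600))[:,:,::-1]); P=cloud('scene',d)
E
```

```text
at [591.5  -1.6  70. ] yaw -11.8 q6 94.0 open 49.7 F [ 0.4 -0.2 -3.6] -> t [ 0.4 -0.2 53. ] roll -0.0
bracket frame: tool x -87.5 y -0.6  F x 0.4 y -0.1 z -3.6 Mz -0.03 z 0.07 yaw -11.8 open 0.0497 t 33.6
```

View pics/p7.png

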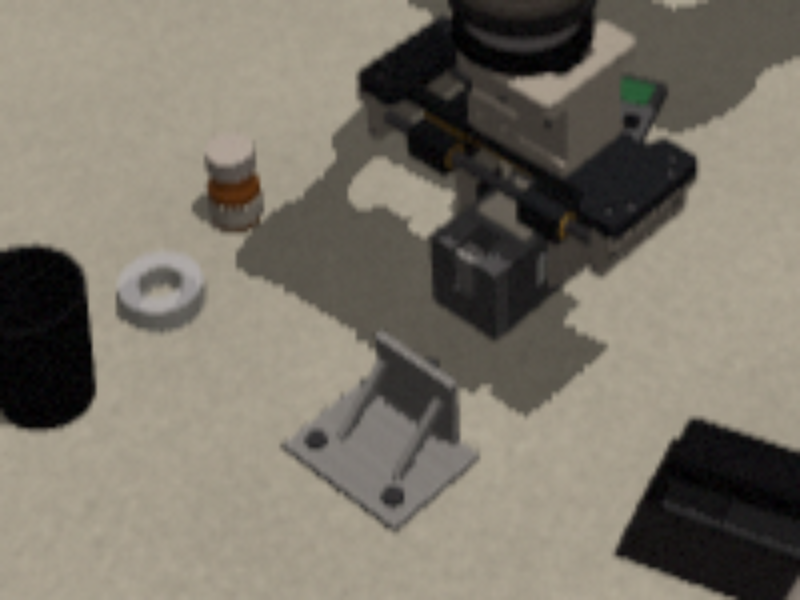

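The bottle is undisturbed and the cassette is lined up with the nose. Lowering and pushing.

Emit:
jog_arm(
  rows=[40, 0, 0, 15, 0, 40, 0, 0, 20, 0, 40, 0, 0, 12, 0, 40, 0, 0, 5, 0, 40, 0, 0, 0.5, 0, 40, 10, 0, 0, 0, 40, 10, 0, 0, 0, 40, 5, 0, 0, 0, 40, 3, 0, 0, 0, 40, 2, 0, 0, 0, 40, 2, 0, 0, 0, 40, 1, 0, 0, 0, 40, 1, 0, 0, 0],
)

```text
time: 34.95
tool_pos: [0.6249, -0.0082, 0.0177]
tool_rot: [3.141, 0.0, -0.206]
contact_force: [-1.3, 0.8, -1.3]
opening: 0.0499
```

```bash
python3 -c "
from h import *
br()"
```

```text
bracket frame: tool x -53.5 y -0.3  F x -1.5 y 0.6 z -1.3 Mz -0.03 z 0.0177 yaw -11.8 open 0.0499 t 34.95
```

Emit:
jog_arm(
  rows=[40, 1, 0, 0, 0, 40, 1, 0, 0, 0],
)

```text
time: 35.15
tool_pos: [0.6271, -0.0087, 0.0177]
tool_rot: [3.142, 0.0, -0.206]
contact_force: [-3.0, 1.4, -1.7]
opening: 0.0498
```

```bash
python3 -c "
from h import *
br()"
```

```text
bracket frame: tool x -51.3 y -0.3  F x -3.2 y 0.7 z -1.7 Mz 0.02 z 0.0177 yaw -11.8 open 0.0498 t 35.15
```

Emit:
jog_arm(
  rows=[40, 1, 0, 0, 0, 40, 1, 0, 0, 0],
)

```text
time: 35.35
tool_pos: [0.6279, -0.0089, 0.0175]
tool_rot: [3.141, 0.003, -0.205]
contact_force: [-10.1, 1.4, 2.0]
opening: 0.05
```

```bash
python3 -c "
from h import *
br()"
```

```text
bracket frame: tool x -50.4 y -0.3  F x -10.2 y -0.7 z 2.0 Mz 0.17 z 0.0175 yaw -11.8 open 0.05 t 35.35
```

Contact at −50.4, the same as for cassette 1. I press on a little, then back off and turn.

Emit:
jog_arm(
  rows=[40, 1, 0, 0, 0, 40, 1, 0, 0, 0, 40, 0, 0, 0, 0],
)

```text
time: 35.65
tool_pos: [0.6278, -0.0088, 0.0171]
tool_rot: [3.141, 0.007, -0.205]
contact_force: [-13.0, 2.4, 3.9]
opening: 0.0498
```

```bash
python3 -c "
from h import *
br()"
```

```text
bracket frame: tool x -50.5 y -0.3  F x -13.2 y -0.3 z 3.9 Mz 0.08 z 0.0171 yaw -11.8 open 0.0498 t 35.65
```

Emit:
jog_arm(
  rows=[40, -5, 0, 0, 0, 40, -18, 0, 0, 0, 40, -22, 0, -5, 0, 40, -5, 0, -10, -3, 40, 0, 0, 0, -8.5, 40, 0, 0, 0, -8.5, 40, 0, 0, 0, -8.5, 40, 0, 0, 0, -8.5, 40, 0, 0, 0, -8.5, 40, 0, 0, 0, -8.5, 40, 0, 0, 0, -8.5, 40, 0, 0, 0, -8.5, 40, 0, 0, 0, -8.5, 40, 0, 0, 0, -8.5, 40, 0, 0, 0, -8.5, 40, 0, 0, 0, -8.5, 40, 0, 0, 0, -8.5, 40, 0, 0, 0, -8.5],
)

```text
time: 37.45
tool_pos: [0.5831, 0.0004, 0.0329]
tool_rot: [3.139, 0.001, 1.929]
contact_force: [-0.3, 0.5, -3.9]
opening: 0.0497
```

Emit:
jog_arm(
  rows=[40, 0, 0, 0, -8.5, 40, 0, 0, 0, -8.5, 40, 0, 0, 0, -8.5, 40, 0, 0, 0, -8.5, 40, 0, 0, 0, -8.5, 40, 0, 0, 0, -8.5, 40, 0, 0, 0, -5, 40, 0, 0, 0, -2, 40, 0, 0, 0, 0, 40, 0, 0, 0, 0],
)

```text
time: 38.45
tool_pos: [0.5826, 0.0006, 0.0328]
tool_rot: [-3.142, 0.001, 2.935]
contact_force: [0.6, -0.5, -2.3]
opening: 0.0496
```

```bash
python3 - <<'E'
from h import *
br(); go(594,-1.5,17,168.2)
im,d=grab('scene'); cv2.imwrite('pics/p8.png',cv2.resize(im[170:290,270:430],(800,600))[:,:,::-1])
E
```

```text
bracket frame: tool x -96.7 y -0.3  F x 0.7 y -0.4 z -2.3 Mz 0.01 z 0.0328 yaw 168.1 open 0.0496 t 38.45
at [582.6   0.6  32.8] yaw 168.1 q6 -86.0 open 49.6 F [ 0.6 -0.5 -2.3] -> t [-11.6   0.3  15.8] roll -0.1
```

View pics/p8.png

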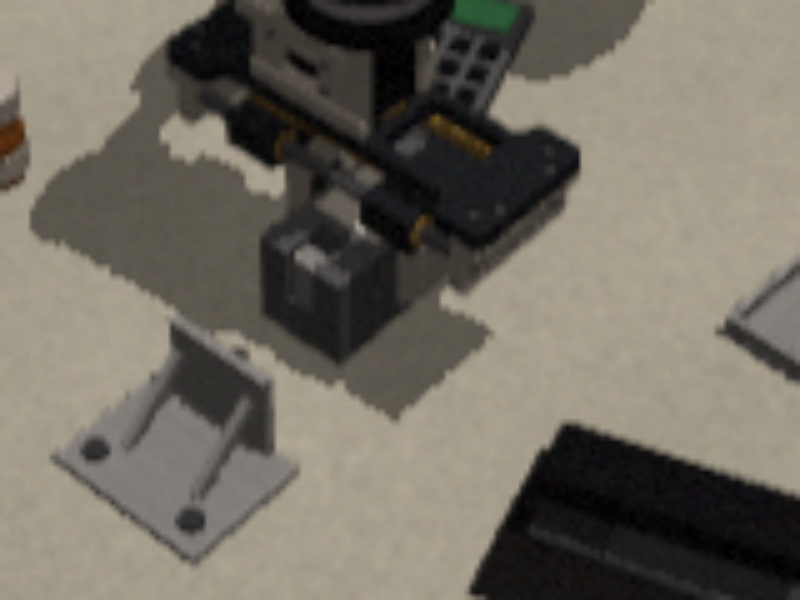

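The second end faces the bracket with its slide unlocked. Repeating the same approach.

Emit:
jog_arm(
  rows=[40, 0, 0, 8, 0, 40, -4, 0, 7.5, 0, 40, -12, 0, 0, 0, 40, -10, 0, 0, 0, 40, -6, 0, 0, 0, 40, -4, 0, 0, 0, 40, -3, 0, 0, 0, 40, -2, 0, 0, 0, 40, -2, 0, 0, 0, 40, -1, 0, 0, 0, 40, -1, 0, 0, 0, 40, -1, 0, 0, 0, 40, -1, 0, 0, 0],
)

```text
time: 39.8
tool_pos: [0.6277, -0.0088, 0.017]
tool_rot: [-3.141, -0.001, 2.936]
contact_force: [-3.7, 0.0, -4.2]
opening: 0.0497
```

```bash
python3 -c "
from h import *
br()"
```

```text
bracket frame: tool x -50.6 y -0.3  F x -3.6 y -0.7 z -4.2 Mz -0.01 z 0.017 yaw 168.2 open 0.0497 t 39.8
```

Emit:
jog_arm(
  rows=[40, -1, 0, 0, 0, 40, -1, 0, 0, 0],
)

```text
time: 40.0
tool_pos: [0.6298, -0.0093, 0.017]
tool_rot: [-3.141, -0.001, 2.936]
contact_force: [-2.6, 0.0, -2.9]
opening: 0.0496
```

```bash
python3 -c "
from h import *
br()"
```

```text
bracket frame: tool x -48.4 y -0.3  F x -2.5 y -0.5 z -2.9 Mz -0.02 z 0.017 yaw 168.2 open 0.0496 t 40.0
```

Emit:
jog_arm(
  rows=[40, -1, 0, 0, 0, 40, -1, 0, 0, 0],
)

```text
time: 40.2
tool_pos: [0.6316, -0.0097, 0.017]
tool_rot: [-3.141, -0.001, 2.936]
contact_force: [-6.7, 1.6, -1.5]
opening: 0.0497
```

```bash
python3 -c "
from h import *
br()"
```

```text
bracket frame: tool x -46.6 y -0.3  F x -6.9 y 0.2 z -1.5 Mz 0.02 z 0.017 yaw 168.2 open 0.0497 t 40.2
```

Emit:
jog_arm(
  rows=[40, -1, 0, 0, 0, 40, -1, 0, 0, 0, 40, -1, 0, 0, 0, 40, 0, 0, 0, 0],
)

```text
time: 40.6
tool_pos: [0.6314, -0.0097, 0.0171]
tool_rot: [-3.141, -0.008, 2.936]
contact_force: [-16.4, 2.7, 5.1]
opening: 0.0499
```

```bash
python3 -c "
from h import *
br()"
```

```text
bracket frame: tool x -46.8 y -0.3  F x -16.6 y -0.7 z 5.1 Mz -0.02 z 0.0171 yaw 168.2 open 0.0499 t 40.6
```

Emit:
jog_arm(
  rows=[40, 6, 0, 0, 0, 40, 18, 0, 0, 0, 40, 20, 0, -10, 0, 40, 5, 0, -20, 0, 40, 0, 0, -15, 0, 40, 0, 0, 0, 0, 40, 0, 0, 0, 0],
)

```text
time: 41.3
tool_pos: [0.5878, -0.0005, 0.0625]
tool_rot: [3.141, 0.002, 2.936]
contact_force: [0.5, 0.6, -3.3]
opening: 0.0498
```

```bash
python3 - <<'E'
from h import *
br(); go(452.5,241.2,80,76.2)
im,d=grab('scene'); cv2.imwrite('pics/p9.png',cv2.resize(im[185:265,290:390],(500,400))[:,:,::-1])
P=cloud('scene',d); print(rect(P,(.2,.42,.2,.36),.05,.07))
E
```

```text
bracket frame: tool x -91.4 y -0.3  F x 0.3 y 0.6 z -3.3 Mz -0.08 z 0.0625 yaw 168.2 open 0.0498 t 41.3
at [ 5.878e+02 -5.000e-01  6.250e+01] yaw 168.2 q6 -86.0 open 49.8 F [ 0.5  0.6 -3.3] -> t [181.8 208.9 -17.5] roll 92.0
(661, array([331.7, 272.8, 101.7,  56.9,  76.1,  58.6]))
```

View pics/p9.png

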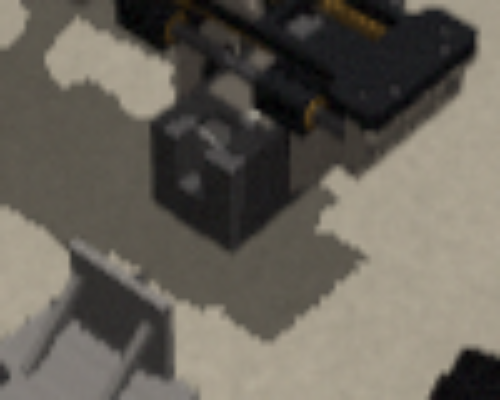

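Emit:
jog_arm(
  rows=[40, 12, 14, -9, 0, 40, 24, 28, -8, 0, 40, 30, 34, 0, 0, 40, 30, 34, 0, 0, 40, 30, 34, 0, 0, 40, 26, 30, 0, 0, 40, 20, 23, 0, 0, 40, 9.8, 11.9, 0, 0, 40, 0, 0, 0, 8.5, 40, 0, 0, 0, 8.5, 40, 0, 0, 0, 8.5, 40, 0, 0, 0, 8.5, 40, 0, 0, 0, 8.5, 40, 0, 0, 0, 8.5, 40, 0, 0, 0, 8.5, 40, 0, 0, 0, 8.5, 40, 0, 0, 0, 8.5, 40, 0, 0, 0, 8.5, 40, 0, 0, 0, 7, 40, 0, 0, 0, 0],
)

```text
time: 43.35
tool_pos: [0.4509, 0.2417, 0.0789]
tool_rot: [-3.141, 0.0, 1.329]
contact_force: [1.4, -0.5, -3.2]
opening: 0.0498
```

```bash
python3 -c "
from h import *
go(452.5,241.2,20,76.2)"
```

```text
at [450.9 241.7  78.9] yaw 76.2 q6 33.0 open 49.8 F [ 1.4 -0.5 -3.2] -> t [-0.1  1.7 58.9] roll -0.0
```

Emit:
jog_arm(
  rows=[40, 0, 1.7, 15, 0, 40, 0, 0, 20, 0, 40, 0, 0, 13, 0, 40, 0, 0, 5, 0, 40, 0, 0, 3, 0, 40, 0, 0, 1, 0, 40, 0, 0, 1, 0, 40, 0, 0, 0, 0],
)

```text
time: 44.15
tool_pos: [0.4536, 0.241, 0.0216]
tool_rot: [3.141, -0.0, 1.331]
contact_force: [-0.7, -0.4, -3.3]
opening: 0.0502
```

```bash
python3 -c "
from h import *
go(452.5,241.2,19.6,76.2)"
```

```text
at [453.6 241.   21.6] yaw 76.2 q6 33.0 open 50.2 F [-0.7 -0.4 -3.3] -> t [-0.1 -1.1  2. ] roll 0.0
```

Emit:
jog_arm(
  rows=[40, 0, 0, 1, 0, 40, 0, 0, 1, 0, 40, 0, 0, 0, 0],
)

```text
time: 44.45
tool_pos: [0.4535, 0.241, 0.0195]
tool_rot: [3.141, -0.0, 1.33]
contact_force: [0.4, 0.1, -0.3]
opening: 0.0496
```

```bash
python3 -c "
from h import *
go(452.5,241.2,19.6,76.2)"
```

```text
at [453.5 241.   19.5] yaw 76.2 q6 33.0 open 49.6 F [ 0.4  0.1 -0.3] -> t [-0.  -1.  -0.1] roll 0.0
```

Emit:
jog_arm(
  rows=[40, 0, 0, 0.7, 0, 40, 0, 0, 0, 0, 75, 0, 0, 0, 0, 75, 0, 0, 0, 0, 75, 0, 0, 0, 0, 75, 0, 0, 0, 0, 75, 0, 0, -10, 0, 75, 0, 0, -40, 0, 75, 0, 0, -45, 0, 75, 0, 0, -35, 0, 75, -20, 0, 0, 0, 75, -45, 0, 0, 0, 75, -45, 0, 0, 0, 75, -45, 0, 0, 0, 75, -45, 0, 0, 0, 75, 0, 0, 0, 0, 75, 0, 0, 0, 0],
)

```text
time: 46.15
tool_pos: [0.4058, 0.0459, 0.1492]
tool_rot: [3.14, -0.0, 1.327]
contact_force: [0.5, 0.9, 0.3]
opening: 0.075
```

```bash
python3 - <<'E'
from h import *
for c in('scene','top'):
    im,d=grab(c,'end_%s.png'%c); P=cloud(c,d)
    for k,b in(('stap',((.55,.71,.1,.29),.035,.075)),('c1',((.25,.405,.2,.36),.05,.07)),('c2',((.4,.53,.17,.32),.05,.07)),('tray',((.23,.57,.1,.42),.009,.03))):
        try: print(c,k,rect(P,*b))
        except Exception as e: print(c,k,'x')
    if c=='scene': a=cv2.resize(im[150:290,390:560],(510,420))
    else: b=cv2.resize(im[180:310,160:250],(290,420))
cv2.imwrite('pics/end.png',np.hstack([a,b])[:,:,::-1])
E
```

```text
scene stap (951, array([648.4, 193.1, 121.8,  38.6, -83.9,  53.1]))
scene c1 (669, array([331. , 273. , 101.5,  56.4,  76. ,  58.7]))
scene c2 (756, array([453.3, 243.5, 102.5,  54.9,  76.6,  58.6]))
scene tray (1138, array([394.2, 255.1, 281.1, 138.7, -14. ,  15.4]))
top stap (643, array([646.8, 193.3, 122.5,  35. , -85.3,  53. ]))
top c1 (743, array([330.7, 272.8, 100.2,  50.6,  76.4,  58.5]))
top c2 (621, array([452.8, 244.1, 101.4,  49.9,  76.3,  58.5]))
top tray (513, array([398.9, 270.8, 290.2, 143. , -21.7,  14.2]))
```

View pics/end.png

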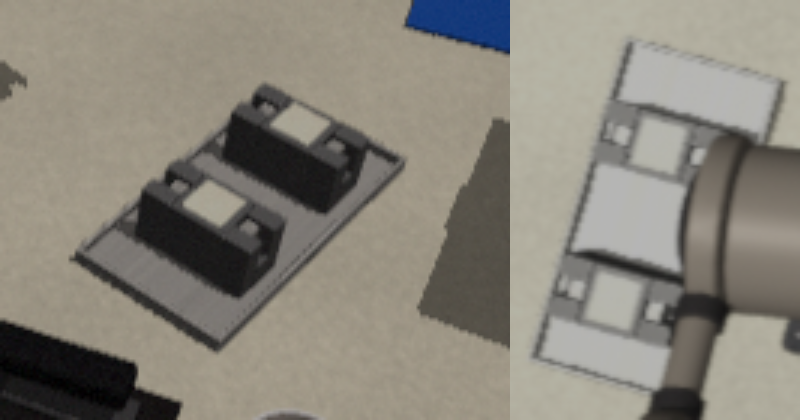

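View pics/end_scene.png

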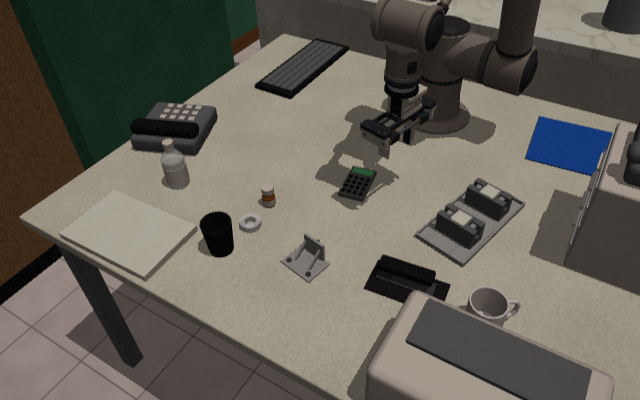

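Emit:
jog_arm(
  rows=[75, -20, 0, 0, 0, 75, -45, 10, 0, 0, 75, -45, 10, 0, 0, 75, -45, 10, 0, 0, 75, -45, 10, 0, 0, 75, -20, 0, 0, 0, 75, 0, 0, 0, 0, 75, 0, 0, 0, 0],
)

```text
time: 47.05
tool_pos: [0.3924, -0.1754, 0.1483]
tool_rot: [-3.141, -0.001, 1.331]
contact_force: [-0.4, 0.5, -1.0]
opening: 0.075
```

```bash
python3 - <<'E'
from h import *
for c in('top','scene'):
    fr=[grab(c) for _ in range(4)]; im=np.mean([f[0] for f in fr],0); P=cloud(c,np.median([f[1] for f in fr],0))*[1000]*1 if 0 else cloud(c,np.median([f[1] for f in fr],0))*1000
    for k,(cx,cy) in(('c1',(330.8,272.9)),('c2',(452.9,243.9))):
        a=np.radians(76.3); x=np.array([np.cos(a),np.sin(a)]); y=np.array([-x[1],x[0]])
        q=(P[...,:2]-[cx,cy]); qx,qy=q@x,q@y
        m=(abs(qy)<4.5)&(abs(qx)<50)&(P[...,2]>25); g=im.mean(-1)
        out=[]
        for lo in range(-50,50,4):
            s=m&(qx>=lo)&(qx<lo+4); out.append((lo+2,int(g[s].mean()),int(np.median(P[...,2][s]))) if s.sum()>0 else (lo+2,0,0))
        print(c,k,out)
E
```

```text
top c1 [(-48, 98, 28), (-44, 74, 28), (-40, 72, 29), (-36, 119, 51), (-32, 174, 54), (-28, 147, 54), (-24, 91, 54), (-20, 146, 59), (-16, 173, 58), (-12, 177, 58), (-8, 177, 59), (-4, 177, 59), (0, 177, 58), (4, 177, 59), (8, 177, 59), (12, 176, 58), (16, 164, 59), (20, 121, 58), (24, 116, 59), (28, 157, 53), (32, 175, 54), (36, 157, 55), (40, 0, 0), (44, 0, 0), (48, 142, 28)]
top c2 [(-48, 102, 28), (-44, 72, 29), (-40, 80, 37), (-36, 145, 54), (-32, 176, 55), (-28, 144, 55), (-24, 95, 57), (-20, 143, 58), (-16, 174, 59), (-12, 177, 58), (-8, 177, 60), (-4, 177, 60), (0, 178, 59), (4, 178, 60), (8, 178, 59), (12, 177, 59), (16, 162, 60), (20, 118, 59), (24, 133, 53), (28, 172, 55), (32, 174, 54), (36, 163, 54), (40, 0, 0), (44, 139, 30), (48, 143, 28)]
scene c1 [(-48, 0, 0), (-44, 0, 0), (-40, 56, 55), (-36, 95, 55), (-32, 112, 55), (-28, 108, 55), (-24, 66, 59), (-20, 76, 58), (-16, 152, 59), (-12, 161, 59), (-8, 161, 59), (-4, 162, 60), (0, 161, 59), (4, 162, 60), (8, 162, 60), (12, 161, 59), (16, 148, 60), (20, 86, 59), (24, 60, 56), (28, 107, 54), (32, 115, 55), (36, 102, 54), (40, 0, 0), (44, 0, 0), (48, 59, 29)]
scene c2 [(-48, 0, 0), (-44, 0, 0), (-40, 102, 54), (-36, 112, 54), (-32, 114, 56), (-28, 103, 54), (-24, 49, 59), (-20, 96, 59), (-16, 157, 60), (-12, 161, 60), (-8, 162, 60), (-4, 161, 59), (0, 162, 60), (4, 163, 59), (8, 162, 60), (12, 161, 60), (16, 148, 59), (20, 80, 58), (24, 46, 54), (28, 108, 55), (32, 114, 55), (36, 103, 55), (40, 0, 0), (44, 59, 29), (48, 68, 29)]
```

All four slides sit 26–38 mm from the cassette centres, which is 12 mm in. Everything is in place, so I'm handing in.

```bash
python3 -c "
from h import *
print(hand_in())"
```

```text
the job is handed in; nothing more can be done
None
```

The job is done and handed in at about 48 s on the robot's clock, out of the 210 s limit. I moved the stapler first. Then I pushed both ends of each of the two cassettes onto the bracket until they met the stop face, and stood them in the tray. I saw no third cassette in either camera.

My last checks:
- **Lock slides:** both cameras put all four slides 26–38 mm from the cassette centres, which means pushed in about 12 mm. The end pushes met the stop at 12–17 N or a little more.
- **Cassettes:** both stand upright and flat in the tray, with their tops about 58.5 mm above the counter and lying along its short side.
- **Stapler:** it is upright on the mat at (648, 193) mm, with its top 53 mm up.
- **Other items:** the final picture showed none of them visibly moved; I did not re-measure their positions. No check failed. I saw no knocked cassette or grip slip.

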